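# Load the accessory rod into the rotary rod clamp

### The job

Swing the turntable round by its upright handle until it clicks into its detent, where the open mouth of the rod clamp faces the rod lying in the cradle. Then slide the rod straight along the cradle into the clamp, past the side spring plunger, until its nose is fully home at the back stop and the plunger has dropped into the rod's groove. Leave it gripped there, and do not disturb the dishes, the jar or the mouse.

Things in the scene. Friction and masses are not known exactly. Their poses are not given: they have to be found in the camera images.
- station: Fixed white base plate carrying cradle and turntable. Origin on the turntable's axis at table height; +y is the loading direction, from cradle to clamp. The cradle is an open aluminium V trough along y at x = 0, y = -240 to -84 mm, holding the rod's axis 56 mm above the table. A detent housing 34 mm high stands at x = 95 to 150 mm, y = 0.
- cradle_end (a point): Point on the rod's axis line at the outer end of the cradle (station x = 0, y = -240 mm, 56 mm above the table). The V walls reach only 50 mm above the table (6 mm below the rod's axis) and 19 mm either side, so a tool can push the upper half of the rod's flat end all along the trough.
- turntable (a joint): Turntable angle (aluminium disc 160 mm across, top 30 mm above the table), rad, counter-clockwise from above; starts at 0.5 to 1.25, runs -0.35 to 1.4. 0 is the only detent: the clamp's bore is then in line with the cradle. Rim studs cross a spring ball within 0.15 rad of 0; inside 0.05 it pulls itself to within 0.015 of 0; outside 0.15 it stays put. Needs about 2 N at the handle, up to 9 N at the studs.
- handle (a point): Point on the axis of the turntable's upright handle, 80 mm above the table: a steel post 14 mm across, free from 30 to 80 mm above the table, under a black ball 22 mm across (top at 103 mm). It is 61 mm from the turntable's axis, opposite the clamp's mouth (at station x = 0, y = +61 mm when the joint is 0).
- clamp_mouth (a point): Centre of the open mouth of the rod clamp, a grey block on the turntable, 52 mm wide, 90 mm long, its top 80 mm above the table, with a square bore 31 mm wide bridged by two straps. The point is 55 mm above the table, 72 mm from the turntable's axis. Its +y points into the bore.
- clamp_seat (a point): Centre of the face of the back stop at the inner end of the bore, 80 mm beyond the mouth, 55 mm above the table; its +y points along the bore, away from the mouth.
- plunger (a joint): How far the side spring plunger is pushed back, m (0 to 10 mm). Its ball nose (10 mm across) stands into the bore from the clamp's +x side, 47 mm in from the mouth. 0 when the bore is empty, 5 to 9 mm while the rod's full diameter passes, 1.5 to 4 mm when it sits in the groove of a rod that is home. Pushing the rod past it takes about 5 to 15 N.
- rod: Loose steel rod, 28 mm across, 150 mm long, 0.2 to 0.45 kg, lying in the cradle. Origin at mid-length on its axis; +y along the axis to the tapered nose (face 10 mm across, taper 16 mm long). A groove 20 mm across at its bottom runs round it 25 to 41 mm behind the nose. The other end is flat with a black cap. Sliding it takes 1 to 4 N.
- rod_nose (a point): Centre of the rod's nose face.
- rod_tail (a point): Centre of the rod's flat black end; it is 142 mm short of the turntable's axis, measured along the cradle, when the rod is home.
- dishes: Bystander: stack of two clear dishes, 62 mm across, 36 mm high; origin under its centre.
- jar: Bystander: jar with cap, 52 mm across, 75 mm high; origin under its centre.
- mouse: Bystander: grey computer mouse, 100 x 58 mm, 30 mm high; origin under its centre.
There are look-alikes about, which are no part of the job. What is meant by the rod is not purple, and is the smaller of those in its own colour.

How it is judged:
By the outcome, as a careful person would: the job done as asked, in the order asked, and still so for the second after the job is handed in, with the robot touching nothing.
It also fails if it takes over 54 s, if anything falls off the work surface, if the arm or the gripper's body presses on something with over 40 N, if the wrist force passes 120 N, or if a joint passes its speed limit or range.

### The arm

A 7-joint arm with a two-finger parallel gripper is mounted at the origin on the work surface. World frame = base frame: x ahead of the robot, y to its left, z up, the work surface at z = 0. Lengths are in m, angles in rad, forces in N, time in s.
With the tool pointing down it reaches from about 0.425 to 0.95 m from the base axis. Payload 4.7 kg.
Tool frame: the origin (TCP) lies between the finger pads; the fingertips stand 25 mm ahead of it and the grasp point (between the pads) lies 6 mm ahead of it; x points along the fingers, z is the direction in which the jaws open and shut, and the axes are right-handed (so a half turn about x gives the same grasp; the last joint's range is limited). The gripper opens to 85 mm and grips with 20 to 120 N. Pads are 22 mm wide; open, the fingers measure 114 mm over their backs; the gripper's body (76 mm by 85 mm) begins 54 mm behind the grasp point. The pads swing forward as they close: fully open they stand 13 mm farther back than shut.
Start: joints at [-1.304, 0.469, -0.049, 1.532, 0.024, 1.141, -0.082], TCP at [0.197, 0.646, 0.256] pointing down, gripper open.
Joint ranges: [-2.59, 2.59], [-0.33, 1.99], [-1.39, 1.29], [0.1, 2.45], [-1.04, 4.18], [0.21, 1.99], [-2.66, 2.66]. Speed limits (rad/s): [2.57, 2.57, 3.14, 3.14, 3.14, 3.14, 3.14].

### API

Orientations are given as a 3x3 rotation matrix whose columns are the frame's x, y, z axes.
In Python, from rig import * gives the robot as it stands. Calls block until the motion is done:
- movep(position, orientation): joint-space move of the TCP to a pose.
- move_l(position, attitude=None, feed=0.15, until_force=None): straight line of the TCP; attitude=None keeps the orientation; feed is the mean speed in m/s. With until_force (N) it stops when the force on the tool has changed by that much, and returns True; else False.
- move_joints(angles): joint-space move.
- command_gripper(opening, newtons=None): finger opening in m; newtons is the grip in N (None keeps the last); returns when the fingers have stopped.
- sleep(seconds).
- inverse_kinematics(position, orientation): joint angles nearest the present ones, or None.
- sense(): the state.
- camera(name): name is "side" or "top"; returns (picture, depth): 420x560x3 uint8, red, green, blue; 420x560 float32, m along the optical axis (not along the pixel's ray), 0 where there is no reading.
- camera_params(name): a dict with "K" (3x3 intrinsics, pixels), "position" and "rotation" of the camera in the world. Camera axes: x right, y down, z forward; pixel columns grow to the right and rows downward; lengths in m; the calibration is good to about 2 mm. A picture is of the moment at which its call begins. camera_params takes no time and is no camera call.
A pose or a line that the arm cannot do raises Unreachable and nothing moves.
- finish_job(): hands the job in, once; it reports no verdict.
The state is a dict: "time_s": time; "joint_pos": joint angles; "qd": joint speeds; "joint_efforts": joint torques, N m; "position": TCP position; "tcp_rot": TCP orientation; "wrist_force": force on the tool from outside, world axes, zero at the start; "ft_torque": the same for the moment, N m; "finger_gap": finger opening in m.
Only numpy, scipy, OpenCV 4.12 (cv2) and the standard library are available. Lean on these libraries where they do the work, as an engineer would, in place of code of your own. Each camera call takes 0.05 s, during which the arm holds its last target. There are 200 camera calls.

## Working session

There is one attempt and no reset: what is moved stays moved. The work goes in short steps, each a Python script; the robot and the scene stay as the last script left them, time stands still between calls to the robot, and variables do not carry over. Pictures are saved under pics/ and viewed, about 8 in all and at most 12, crops included, and the job is handed in when it is done.

```bash
ls; mkdir -p pics; python3 - <<'E'
from rig import *
import cv2,numpy as np
for n in("top","side"):
    p,d=camera(n); cv2.imwrite(f"pics/{n}0.png",p[:,:,::-1]); np.savez(f"{n}0.npz",p=p,d=d)
    c=camera_params(n); print(n,c)
s=sense(); print(s)
E
```

```text
pics
top {'K': array([[420.80655124,   0.        , 281.49298381],
       [  0.        , 420.80655124, 212.36617312],
       [  0.        ,   0.        ,   1.        ]]), 'position': array([0.43854083, 0.02450632, 0.99599161]), 'rotation': array([[-2.71712091e-02, -9.91624133e-01,  1.26266799e-01],
       [-9.99630335e-01,  2.68324130e-02, -4.38354820e-03],
       [ 9.58789295e-04, -1.26339229e-01, -9.91986633e-01]])}
side {'K': array([[464.91407347,   0.        , 272.93132553],
       [  0.        , 464.91407347, 212.09641218],
       [  0.        ,   0.        ,   1.        ]]), 'position': array([0.4655337 , 0.99834021, 0.62372257]), 'rotation': array([[-0.99146414, -0.08610702,  0.09790012],
       [-0.12765038,  0.48825405, -0.86331533],
       [ 0.02653738, -0.86844318, -0.49507798]])}
{'time_s': 0.1, 'joint_pos': array([-1.30389117,  0.46934737, -0.04858371,  1.53353519,  0.02407031,
        1.14099686, -0.08228179]), 'qd': array([-7.91598997e-04, -2.05427919e-03,  1.75453043e-05, -4.07737378e-03,
       -2.31766940e-03, -5.55208080e-04,  1.75776017e-04]), 'joint_efforts': array([ 5.18759807e-04, -5.11516500e+01, -4.72169125e-02, -2.38388836e+01,
        1.07208916e-02,  4.40861695e-03,  2.66599569e-07]), 'position': array([0.19661804, 0.645246  , 0.25539195]), 'tcp_rot': array([[-4.61835271e-04, -9.56574727e-01,  2.91486841e-01],
       [-1.63889533e-03,  2.91487205e-01,  9.56573324e-01],
       [-9.99998550e-01, -3.59371236e-05, -1.70234493e-03]]), 'wrist_force': array([-0.30287045,  0.18149081, -0.26522019]), 'ft_torque': array([ 0.02629188, -0.00361868, -0.0029545 ]), 'finger_gap': 0.08532948438837036}
```

View pics/top0.png

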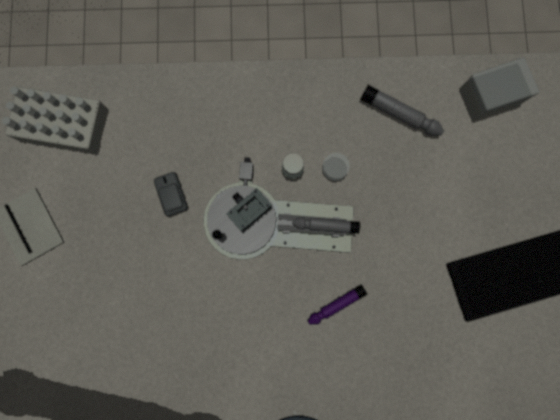

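View pics/side0.png

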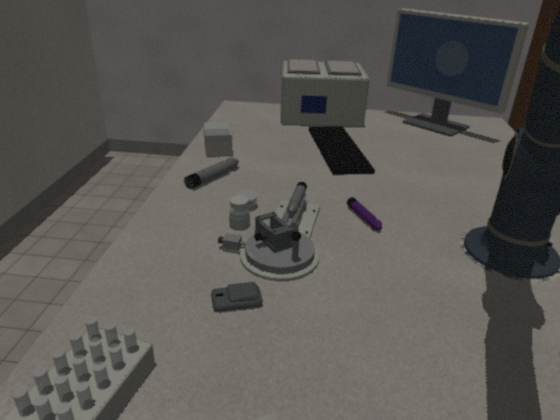

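Top view: the station has its disc centred near (242,220), the handle ball at (218,236), the clamp at (250,208), and the rod in the cradle from (280,222) to (358,228) with its black end on the right. The detent housing is at (246,168), the mouse at (171,194), the jar at (292,166) and the dishes at (336,167). Next I'll fit these from depth.

```bash
cat > h.py <<'E'
from rig import *
import cv2,numpy as np
def cloud(n,d):
    c=camera_params(n);K=c["K"];v,u=np.indices(d.shape)
    P=np.stack([(u-K[0,2])/K[0,0]*d,(v-K[1,2])/K[1,1]*d,d],-1)
    return P@c["rotation"].T+c["position"]
def proj(n,X):
    c=camera_params(n);q=(np.atleast_2d(X)-c["position"])@c["rotation"]@c["K"].T
    return q[:,:2]/q[:,2:]
def pic(n,name,box=None,s=1):
    p,d=camera(n); im=p[:,:,::-1]
    if box: im=im[box[1]:box[3],box[0]:box[2]]
    cv2.imwrite(f"pics/{name}.png",cv2.resize(im,None,fx=s,fy=s,interpolation=cv2.INTER_CUBIC)); return p,d
E
python3 - <<'E'
from h import *
f=np.load("top0.npz");p,d=f["p"],f["d"];W=cloud("top",d)
u,v=np.meshgrid(range(560),range(420))
def reg(a,b,c,e,z0,z1): 
    m=(u>=a)&(u<b)&(v>=c)&(v<e)&(W[...,2]>z0)&(W[...,2]<z1); return m
print("table z",np.median(W[300:320,200:280,2]))
for nm,a in dict(ball=(208,230,226,246,.085,.12),clamp=(220,280,185,240,.07,.088),disc=(200,282,178,262,.022,.036),knob=(230,245,190,204,.045,.1),rod=(300,365,215,240,.058,.085),plate=(280,356,200,252,.002,.02),jar=(280,306,150,182,.06,.09),dishes=(320,352,150,184,.02,.05),mouse=(150,190,170,220,.01,.04),det=(236,258,155,182,.025,.04)).items():
    m=reg(*a);Q=W[m];
    if len(Q)<3: print(nm,len(Q));continue
    w,V=np.linalg.eigh(np.cov(Q[:,:2].T))
    (cx,cy),r,an=cv2.minAreaRect(Q[:,:2].astype(np.float32)*1000)
    print(nm,len(Q),"mean",Q.mean(0).round(4),"max z",Q[:,2].max().round(3),"dir",V[:,1].round(3),"rect",round(cx),round(cy),np.round(r),round(an,1),"circ",np.round(cv2.minEnclosingCircle(Q[:,:2].astype(np.float32))[1],3),np.round(cv2.minEnclosingCircle(Q[:,:2].astype(np.float32))[0],4))
im=p[180:260,195:370,::-1];cv2.imwrite("pics/crop0.png",cv2.resize(np.clip(im*1.8,0,255).astype(np.uint8),None,fx=4.5,fy=4.5,interpolation=cv2.INTER_CUBIC))
E
```

```text
table z 0.00024936386187945914
ball 83 mean [0.5093 0.1606 0.0991] max z 0.105 dir [-0.799  0.602] rect 509 161 [19. 19.] 89.0 circ 0.011 [0.5094 0.1612]
clamp 629 mean [0.5638 0.0942 0.0778] max z 0.084 dir [-0.623  0.782] rect 565 93 [51. 90.] 38.9 circ 0.051 [0.5647 0.0926]
disc 2569 mean [0.54   0.1188 0.03  ] max z 0.036 dir [-0.74  -0.672] rect 549 115 [162. 158.] 32.7 circ 0.09 [0.5569 0.1093]
knob 99 mean [0.5913 0.1161 0.0654] max z 0.078 dir [0.695 0.719] rect 590 115 [33. 18.] 45.1 circ 0.017 [0.5904 0.1157]
rod 708 mean [ 0.5258 -0.0869  0.0669] max z 0.074 dir [0.113 0.994] rect 526 -85 [133.  28.] 84.0 circ 0.068 [ 0.5272 -0.0856]
plate 2258 mean [ 0.5278 -0.061   0.0098] max z 0.02 dir [0.093 0.996] rect 532 -65 [179. 122.] 88.4 circ 0.104 [ 0.5302 -0.061 ]
jar 347 mean [ 0.6649 -0.0078  0.0745] max z 0.082 dir [-0.995  0.104] rect 666 -8 [45. 44.] 88.3 circ 0.023 [ 0.6664 -0.0077]
dishes 553 mean [ 0.667  -0.1092  0.0357] max z 0.041 dir [-0.93   0.368] rect 667 -109 [60. 61.] 42.1 circ 0.031 [ 0.6676 -0.1094]
mouse 995 mean [0.6129 0.2796 0.0238] max z 0.034 dir [-0.946 -0.325] rect 615 283 [100.  58.] 18.8 circ 0.053 [0.6145 0.282 ]
det 250 mean [0.664  0.1013 0.0331] max z 0.038 dir [-0.996  0.093] rect 667 101 [30. 58.] 82.8 circ 0.029 [0.6671 0.0997]
```

View pics/crop0.png

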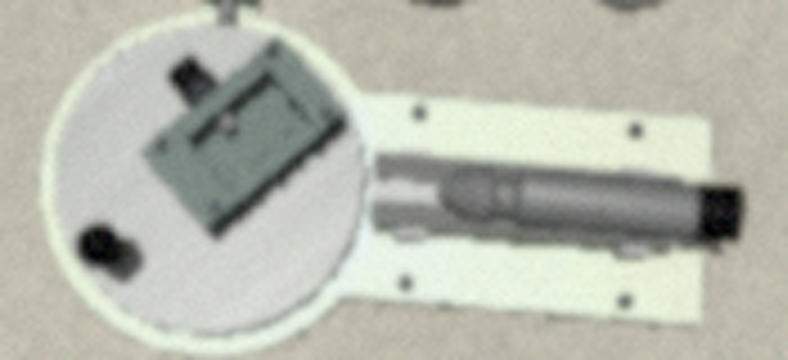

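The crop shows the rod in the V trough, nose at crop (443,190) and black tail at (742,212), overhanging the plate end. The clamp mouth points upper right. The sizes agree: the clamp measures 51x90 mm, and handle to clamp centre is 88 mm. So the axis is about (0.548, 0.114), the station yaw about -0.109 and the joint about 0.79. I'll grip the post and swing it.

```bash
cat >> h.py <<'E'
AX=np.array([.5478,.1139]);YAW=-.109
def st(x,y,z): c,s=np.cos(YAW),np.sin(YAW); return np.array([AX[0]+c*x-s*y,AX[1]+s*x+c*y,z])
def ori(a): # tool down, jaws along (cos a, sin a)
    x=np.array([0,0,-1.]);z=np.array([np.cos(a),np.sin(a),0]);return np.stack([x,np.cross(z,x),z],1)
def rep(t=""):
    s=sense();print(t,"t",round(s["time_s"],2),"p",s["position"].round(4),"F",s["wrist_force"].round(1),"gap",round(s["finger_gap"],4))
E
python3 - <<'E'
from h import *
H=np.array([.5093,.1610]);r=H-AX;q=np.arctan2(-r[0],r[1]);print("R",np.hypot(*r),"phi",q,"joint",q-YAW)
f=np.load("top0.npz");W=cloud("top",f["d"])
Q=W[205:245,255:375].reshape(-1,3);Q=Q[(Q[:,2]>.055)&(Q[:,2]<.08)]
L=(Q[:,:2]-AX);c,s=np.cos(YAW),np.sin(YAW);X=L@[c,s];Y=L@[-s,c];m=(Y<-85)|(abs(X)<.02)&(Y<-.08)
print("rod x mean",X[m].mean(),"Y range",np.percentile(Y[m],[0,1,99,100]))
movep(np.r_[H,.22],ori(q));rep("above")
a=move_l(np.r_[H,.066],feed=.12,until_force=10);rep(f"down {a}")
if not a:
    command_gripper(0.0,30);rep("grip")
E
```

```text
R 0.06083305022765173 phi 0.6852668692552778 joint 0.7942668692552778
rod x mean -0.00014998950320396556 Y range [-0.26716033 -0.26554487 -0.12114139 -0.11727489]
above t 2.17 p [0.5091 0.1626 0.22  ] F [ 0.2  0.4 -0.5] gap 0.0856
down False t 3.61 p [0.5098 0.1612 0.0667] F [-0.1  0.4 -0.6] gap 0.0855
grip t 4.27 p [0.5098 0.1616 0.0663] F [0.4 1.1 2.3] gap 0.0135
```

The post is gripped with a 13.5 mm gap. Now I'll swing along the arc.

```bash
python3 - <<'E'
from h import *
R=.0612
for q in np.r_[np.linspace(.79,.15,7)[1:],.08,.0]:
    phi=q+YAW
    move_l(np.r_[AX+R*np.array([-np.sin(phi),np.cos(phi)]),.066],ori(phi),feed=.06);rep(f"q={q:.2f}")
command_gripper(.05);rep("rel")
move_l(sense()["position"]+[0,0,.13],feed=.2)
p,d=pic("top","swung",(195,180,370,260),4.5);rep("up")
movep(st(0,-.295,.20),ori(YAW));rep("over tail")
p,d=pic("top","swung2",(195,180,370,260),4.5);W=cloud("top",d)
L=W[...,:2]-AX;c,s=np.cos(YAW),np.sin(YAW);X=L@[c,s];Y=L@[-s,c];Z=W[...,2]
m=(Z>.07)&(Z<.088)&(abs(X)<.05)&(Y>-.085)&(Y<.03);print("clamp",cv2.minAreaRect((np.stack([X[m],Y[m]],1)*1000).astype(np.float32)))
m=(Z>.085)&(Z<.12)&(abs(X)<.03)&(Y>.03)&(Y<.09);print("ball",m.sum(),X[m].mean(),Y[m].mean())
E
```

```text
q=0.68 t 4.53 p [0.5148 0.1649 0.0661] F [ 0.8 -1.   2.9] gap 0.0141
q=0.58 t 4.79 p [0.5198 0.1686 0.0658] F [-0.5  0.   0.3] gap 0.0136
q=0.47 t 5.05 p [0.5256 0.1709 0.0656] F [ 0.2 -1.3 -1. ] gap 0.0143
q=0.36 t 5.31 p [0.5323 0.1731 0.0655] F [ 0.5  0.2 -3.8] gap 0.0133
q=0.26 t 5.57 p [0.5383 0.1742 0.0655] F [-0.2 -0.5 -5.5] gap 0.0136
q=0.15 t 5.83 p [0.5446 0.1749 0.0654] F [-2.  -0.  -7.1] gap 0.0137
q=0.08 t 6.08 p [0.5483 0.1752 0.0654] F [-4.4 -0.1 -6.6] gap 0.0132
q=0.00 t 6.33 p [0.5552 0.1747 0.0655] F [  3.6   0.6 -15. ] gap 0.0134
rel t 6.77 p [0.555  0.1748 0.0667] F [ 0.2  0.  -0.8] gap 0.0498
up t 7.62 p [0.554  0.1747 0.1952] F [0.1 0.2 0.2] gap 0.0499
over tail t 8.96 p [ 0.5164 -0.1778  0.1997] F [-0.3  0.3  0.5] gap 0.0497
clamp ((0.7833480834960938, -26.627063751220703), (51.339656829833984, 90.00084686279297), 0.6971272826194763)
ball 80 -0.000531164860730401 0.05989229422553559
```

View pics/swung2.png

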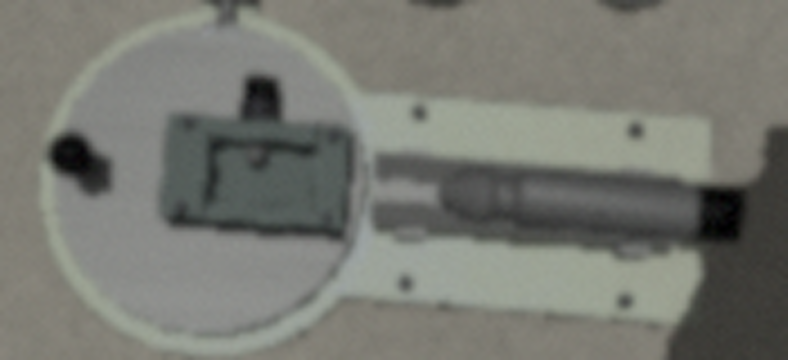

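The swing worked: the clamp sits in line with the cradle (offset 0.8 mm, about 0.7°) and the ball is at station (-0.5, 60) mm. Next I'll push the rod's tail with closed fingers.

```bash
python3 - <<'E'
from h import *
command_gripper(0.0,30)
print(move_l(st(0,-.295,.0795),ori(YAW),feed=.12,until_force=8));rep("down")
c,s=np.cos(YAW),np.sin(YAW)
for y,f in((-.27,.05),(-.24,.05),(-.21,.04),(-.185,.04),(-.17,.03),(-.16,.03),(-.147,.015)):
    r=move_l(st(0,y,.0795),feed=f,until_force=32);rep(f"y={y} {r}")
    if r:break
print("station y",(sense()["position"][:2]-AX)@[-s,c])
pic("top","push",(195,180,370,260),4.5)
E
```

```text
False
down t 10.7 p [ 0.5162 -0.1796  0.0802] F [-0.2 -0.2  0.7] gap 0.0001
y=-0.27 False t 11.35 p [ 0.5185 -0.1538  0.0794] F [ 0.5  0.1 -0.5] gap -0.0002
y=-0.24 False t 12.1 p [ 0.5218 -0.124   0.0795] F [ 0.5 -0.6  0.2] gap 0.0001
y=-0.21 False t 13.0 p [ 0.525  -0.0942  0.0794] F [-0.5  0.5  0.7] gap 0.0002
y=-0.185 False t 13.78 p [ 0.5278 -0.0693  0.0795] F [-0.4 -0.8 -0.3] gap 0.0002
y=-0.17 False t 14.43 p [ 0.5295 -0.0565  0.0798] F [ 0.9 -5.4  1.9] gap 0.0
y=-0.16 False t 14.91 p [ 0.5307 -0.0454  0.0797] F [-0.7 -3.5  1.2] gap 0.0
y=-0.147 False t 15.93 p [ 0.5311 -0.037   0.0795] F [ -0.1 -14.7   0.4] gap 0.0001
station y -0.15186377387037914
```

View pics/push.png

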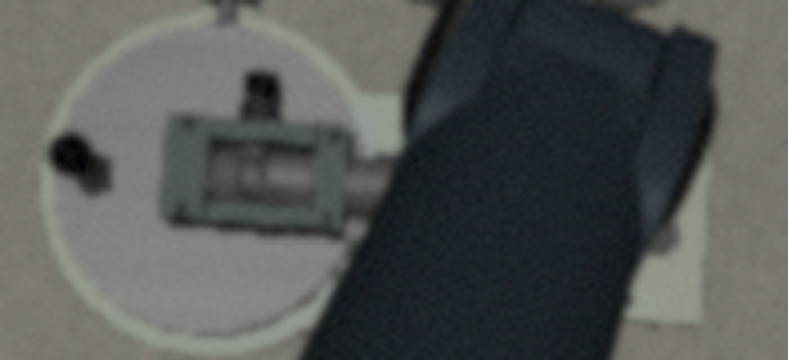

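The rod is in the clamp, with its groove near the plunger at crop (255,170). The arm is about 5 mm short of its command under 15 N, so I'll press on until the stop resists.

```bash
python3 - <<'E'
from h import *
c,s=np.cos(YAW),np.sin(YAW)
for y in(-.144,-.141,-.138,-.135,-.132):
    r=move_l(st(0,y,.0795),feed=.012,until_force=25);F=sense()["wrist_force"]
    print(r,"F",F.round(1),"station y",((sense()["position"][:2]-AX)@[-s,c]).round(4))
    if r or np.linalg.norm(F)>33:break
pic("top","push2",(195,180,370,260),4.5)
E
```

```text
False F [ -2.7 -18.7   0.5] station y -0.1517
False F [ -2.1 -24.3   0.6] station y -0.1515
False F [ -2.8 -30.4   1.3] station y -0.1513
False F [ -4.5 -36.4   1.2] station y -0.1512
```

The force rose to 36 N with only 0.5 mm of movement, so it's on a hard stop. I'll back off and check.

```bash
python3 - <<'E'
from h import *
move_l(st(0,-.19,.0795),feed=.08);rep("back")
move_l(st(0,-.20,.22),feed=.2)
movep(st(-.02,-.36,.25),ori(YAW));rep("clear")
p,d=pic("top","fin",(195,180,370,260),4.5);W=cloud("top",d)
ps,ds=pic("side","fins",(180,160,340,290),4.5)
L=W[...,:2]-AX;c,s=np.cos(YAW),np.sin(YAW);X=L@[c,s];Y=L@[-s,c];Z=W[...,2]
m=(Z>.058)&(Z<.08)&(abs(X)<.012)&(Y<-.08)&(Y>-.2);print("tail Y",np.percentile(Y[m],[0,1,5]))
m=(Z>.07)&(Z<.088)&(abs(X)<.05)&(Y>-.085)&(Y<.03);print("clamp",cv2.minAreaRect((np.stack([X[m],Y[m]],1)*1000).astype(np.float32)))
d0=np.load("top0.npz")["d"];W0=cloud("top",d0)
for nm,(a,b,e,f) in dict(jar=(280,306,150,182),dishes=(320,352,150,184),mouse=(150,190,170,220)).items():
    g=[ (lambda w:w[w[:,2]>.012][:,:2].mean(0))(w[e:f,a:b].reshape(-1,3)) for w in(W0,W)];print(nm,(g[1]-g[0]).round(4))
E
```

```text
back t 18.46 p [ 0.5272 -0.0741  0.0794] F [-0.5 -0.6 -0.2] gap -0.0004
clear t 20.02 p [ 0.4884 -0.2413  0.2489] F [ 0.   1.1 -0.3] gap -0.0002
tail Y [-0.14160944 -0.14100681 -0.13857866]
clamp ((0.7467708587646484, -32.913692474365234), (51.051876068115234, 102.16412353515625), 0.5499630570411682)
jar [ 0.0014 -0.0002]
dishes [-0.0018  0.0012]
mouse [-0.0006 -0.001 ]
```

View pics/fin.png

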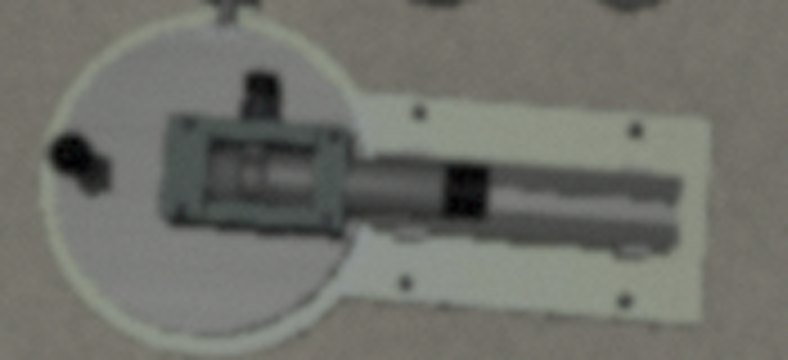

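View pics/fins.png

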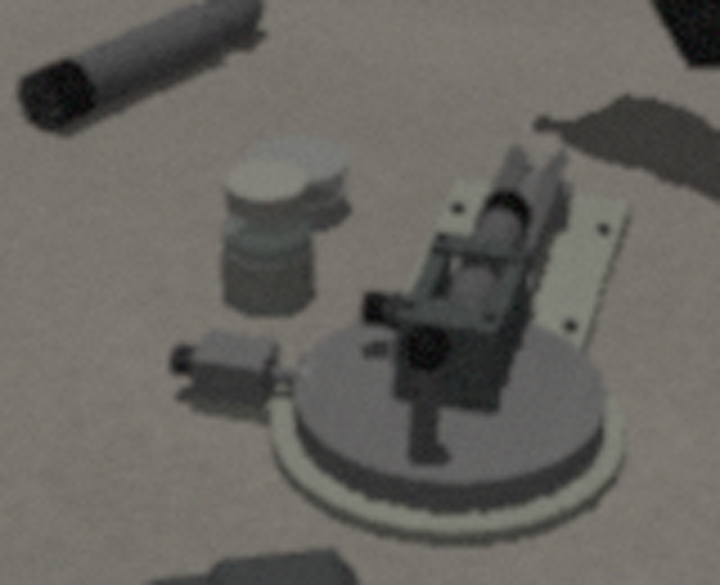

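The rod's tail measures 141.6 mm from the axis, against 142 mm expected. Its groove is at the plunger (crop 255,172), the clamp is in line and the bystanders are in place. I'm handing it in.

```bash
python3 -c "
from rig import *
finish_job(); print(sense()['time_s'])"
```

```text
the job is handed in; nothing more can be done
the job is handed in; nothing more can be done
```

The rod is home in the clamp and the job is handed in, at about 20 s on the robot's clock. I gripped the handle post, swung the turntable about 0.79 rad to its detent, let go, then pushed the rod along the cradle with closed fingers.

**Last checks:**
- **Turntable:** the clamp was in line with the cradle to about 0.6° (0.01 rad) and under 1 mm sideways. I saw the force change sign as it crossed the studs, but had no direct reading of the detent.
- **Rod:** the push stopped hard, rising to about 36 N with only 0.5 mm of movement. The rod's tail then measured 141.6 mm from the axis, against 142 mm nominal.
- **Plunger:** the groove lines up with the plunger in the top picture. I could not measure the plunger's travel directly.
- **Bystanders:** the jar, dishes and mouse shifted by 2.2 mm or less between the first and last pictures. I put that down to camera noise, as the arm never worked near them.
- **Robot:** it ended clear, touching nothing.

One number disagreed: the final outline fit gave the clamp a length of 102 mm instead of 90. The fit probably picked up part of the inserted rod; the empty clamp had measured 90 mm.

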